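# Seat a flow-cell cartridge and tighten its clamp with the sunken knob

### The job

On the loading deck, gently slide the white cartridge along its channel until it is fully home against the end stop under the clamp. Then turn the blue knob down in the round well clockwise, by feel, until the clamp holds the cartridge snugly with about 10 N (never above 20 N), and let go. Do not jam the fingers hard against the deck panel, and leave the bottle, tube rack and mouse where they are.

Things in the scene. Friction and masses are not known exactly. Their poses are not given: they have to be found in the camera images.
- panel: Silver deck panel, fixed block 230 x 350 x 50 mm, flat on the bench on an 8 mm black base plate. Origin at the centre of its underside, z up, top at z = 50 mm. x points along the cartridge channel towards its end stop. A round well is centred at x = 0, y = -90 mm: 74 mm in diameter, 36 mm deep, flat floor, upright walls; the knob stands in it.
- knob_grip (a point): Point on the knob's upright axis at grip height: 23 mm above the well floor, 13 mm below the panel's top. Knob: black disc on the floor (30 mm diameter, 8 mm high) with a blue bar, 12 mm thick (this point's y), 26 mm long (x), its top 30 mm above the floor, 6 mm below the rim; white line on its -x half. x, y turn with the knob; z is up.
- knob (a joint): Knob angle, rad; grows clockwise seen from above. Starts at 0 to 0.25, limits 0 and 2.6; stays as left. It lowers the pad 10 mm per rad against a steady friction (0.2 N m turning, less felt when paused) until the pad meets the cartridge, at 0.45 to 1.3 rad, varying per run. Then a spring adds 40 N clamp force and 0.4 N m torque per rad: 10 N is 0.25 rad past touch, 0.1 N m above the friction.
- clamp: Fixed grey bridge over the channel, 22 mm (x) by 100 mm (y), its top 52 mm above the panel's top. Origin midway between its feet, level with the panel's top, on the channel's centre line; axes like the panel's. An orange pad (18 mm diameter) hangs under it on a steel ram and comes down as the knob turns; at the start it clears the cartridge top by 2 mm or more.
- bed: Black channel bed, fixed; origin on the centre line, 12 mm below its flat upper surface; x towards the end stop, z up. Surface from x = -110 to +90 mm, 4 to 11.5 mm above the panel's top (varies per run). Aluminium rails 8 mm high, 53 mm apart inside, from x = -90 to +90 mm. The end stop's face is at x = +80 mm, 10 mm high.
- cartridge: Loose white cartridge, 80 (x) by 50 (y) by 10 mm, about 0.12 kg, flat on the bed between the rails; origin at the centre of its underside, x towards the end stop. A blue rib (10 mm along x, 46 mm along y) stands 14 mm above its top at the rear, its back flush with the rear face (x = -40 mm); push it from behind or pinch it. Fully home, the origin is at x = +40 mm of the bed.
- bottle: Bystander: amber bottle with orange cap, 48 mm diameter, 100 mm high; origin at the centre of its foot.
- tube_rack: Bystander: green tube rack 90 x 60 mm, 63 mm high with its capped tubes; origin at the centre of its underside.
- mouse: Bystander: black computer mouse 100 x 58 x 30 mm; origin at the centre of its underside.
There are look-alikes about, which are no part of the job. Of the things that look like the cartridge, the smallest one is meant.

How it is judged:
On the way, in this order (a step that is already met when the one before it is completed fails the run):
1. the cartridge lies fully home against the end stop (x of cartridge in the frame of bed between 0.0375 and 0.043 m and angle between the x axis of cartridge and the x axis of bed, either way round below 0.07 rad and z of cartridge in the frame of bed between 0.01 and 0.0145 m), for 0.2 s.
2. the clamp presses the cartridge with 5 to 15 N (all of step 1 and contact force between clamp and cartridge between 5 and 15 N), for 0.2 s.
At the end, for the whole second after the job is handed in: The cartridge lies flat, at rest, fully home in the channel (its origin 37.5 to 43 mm along the bed, 40 mm being against the stop, square within 4 degrees), clamped by the pad with 5 to 15 N, the robot clear of everything (all of step 2 and linear speed of cartridge below 0.01 m/s); the robot touches nothing.
It fails at once if the clamp presses the cartridge with more than 20 N (contact force between clamp and cartridge above 20 N).
It fails at once if the cartridge is pressed or rammed against the bed, its rails or its end stop with more than 25 N (contact force between cartridge and bed above 25 N).
It fails at once if the robot pushes on the panel or the well with more than 25 N (contact force between any of the fingers, the arm and panel above 25 N).
It fails at once if the bottle, the tube rack or the mouse is pushed away by more than 20 mm (distance of any of bottle, tube_rack, mouse from where it was at the start of the episode above 0.02 m).
It also fails if it takes over 67 s, if anything falls off the work surface, if the arm or the gripper's body presses on something with over 40 N, if the wrist force passes 120 N, or if a joint passes its speed limit or range.

### The arm

A 6-joint arm with a two-finger parallel gripper is mounted at the origin on the work surface. World frame = base frame: x ahead of the robot, y to its left, z up, the work surface at z = 0. Lengths are in m, angles in rad, forces in N, time in s.
With the tool pointing down it reaches from about 0.225 to 0.725 m from the base axis. Payload 3.1 kg.
Tool frame: the origin (TCP) lies at the very end of the fingers, on their centre line; the grasp point (between the pads) lies 19 mm behind it; z points along the fingers, y is the direction in which the jaws open and shut (so a half turn about z gives the same grasp; the last joint's range is limited). The gripper opens to 85 mm and grips with 20 to 120 N. Pads are 22 mm wide; open, the fingers measure 114 mm over their backs; the gripper's body (76 mm by 85 mm) begins 54 mm behind the grasp point. The pads swing forward as they close: fully open they stand 13 mm farther back than shut.
Start: joints at [0.975, 0.048, 0.099, 1.622, 0, 1.443], TCP at [0.237, 0.469, 0.231] pointing down, gripper open.
Joint ranges: [-2.91, 2.91], [-0.99, 1.94], [-1.21, 1.42], [-2.12, 2.29], [-1.49, 1.47], [-3.14, 3.14]. Speed limits (rad/s): [2.79, 2.79, 3.14, 3.14, 3.14, 3.14].

### API

Orientations are given as a rotation vector (axis times angle).
In Python, from workcell import manip gives the robot as it stands.
- The arm moves only by the shell command python3 -m crank 'ROWS' [FORCE]. ROWS is a JSON object of lists of equal length, an entry for each row: "claw": the finger opening in mm, from 0 to 85.4; "xyz": the shift along the tool's x, y, z in mm, a list of three; "roll": the turn about the tool's z in degrees. A call has 1 to 12 rows; each row shifts and turns the commanded pose from where the row before left it, along the tool's axes as they then stand; what a row does not reach is not made up. A row lasts 1/10 s, in which the tool goes at most 50 mm and 8.59 degrees, less where a joint would pass 70% of its speed; a pose out of reach is approached as far as the arm can. A call with a gripper value outside its range is refused whole. The fingers move at their own pace and stop on an object; FORCE is the grip in N (left out, the last holds). Time passes only in rows, so rows that do not move let the fingers close. It gives the time, the measured TCP pose, the force and the opening at its end, in the units of the state.
- manip.get_state(): the state, without advancing time (a new reading comes with each control period).
- manip.get_image(name): name is "scene" or "top"; returns the picture (480x640x3 uint8, blue, green, red); there is no depth.
- manip.get_calibration(name): a dict with "camera_matrix" (3x3 intrinsics, pixels), "xyz" and "attitude" of the camera in the world. Camera axes: x right, y down, z forward; pixel columns grow to the right and rows downward; lengths in m; the calibration is good to about 2 mm. A picture is of the moment at which its call begins. get_calibration takes no time and is no camera call.
- manip.job_done(): hands the job in, once; it reports no verdict.
The state is a dict: "time_s": time; "q": joint angles; "dq": joint speeds; "effort": joint torques, N m; "ee_pos": TCP position; "orientation": TCP orientation; "ft_force": force on the tool from outside, world axes, zero at the start; "wrist_torque": the same for the moment, N m; "gripper_width": opening from 0.0 (shut) to 1.0 (fully open).
Only numpy, scipy, OpenCV 4.12 (cv2) and the standard library are available. Lean on these libraries where they do the work, as an engineer would, in place of code of your own. Each camera call takes 0.05 s, during which the arm holds its last target.

## Working session

There is one attempt and no reset: what is moved stays moved. The work goes in short steps, Python scripts to look and compute and a shell command to move; the robot and the scene stay as the last step left them, time stands still between calls to the robot, and variables do not carry over. Pictures are saved under pics/ and viewed, and the job is handed in when it is done.

```bash
mkdir -p pics; ls
python3 - <<'E'
from workcell import manip
import cv2
print(manip.get_state())
for n in("scene","top"):
    cv2.imwrite(f"pics/{n}0.png",manip.get_image(n)); print(n,manip.get_calibration(n))
E
```

```text
pics
{'time_s': 0.0, 'q': array([ 9.75196298e-01,  4.87534577e-02,  9.75732162e-02,  1.62198587e+00,
       -1.10006213e-05,  1.44301569e+00]), 'dq': array([-0.00023152, -0.00052052, -0.00093086, -0.00050808, -0.00131789,
        0.0003912 ]), 'effort': array([ 7.28254727e-04, -3.38785100e+01,  3.20013642e+01,  2.04735424e-02,
       -8.09983317e-05, -6.80489777e-06]), 'ee_pos': array([0.23640245, 0.46807614, 0.2301034 ]), 'orientation': array([-0.72797378, -3.05523206,  0.0034868 ]), 'ft_force': array([-0.60004939,  0.60875402,  0.12601887]), 'wrist_torque': array([ 0.0116808 , -0.01448626,  0.00702879]), 'gripper_width': 0.9944046072533085}
scene {'camera_matrix': array([[463.06088576,   0.        , 319.99944418],
       [  0.        , 463.06088576, 237.23524599],
       [  0.        ,   0.        ,   1.        ]]), 'xyz': array([1.15336247, 0.41205978, 0.59706236]), 'attitude': array([-1.19971151, -2.11328064,  1.13570244])}
top {'camera_matrix': array([[457.39600377,   0.        , 315.19548038],
       [  0.        , 457.39600377, 236.80770295],
       [  0.        ,   0.        ,   1.        ]]), 'xyz': array([0.37104997, 0.00771349, 1.10514199]), 'attitude': array([-2.13197225,  2.1806208 , -0.16462005])}
```

View pics/scene0.png

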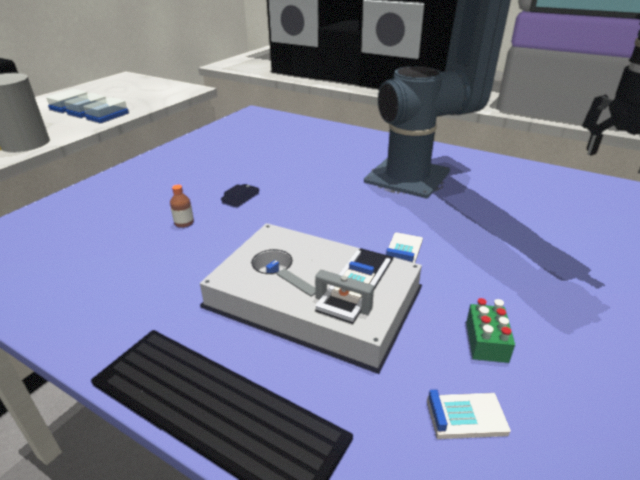

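View pics/top0.png

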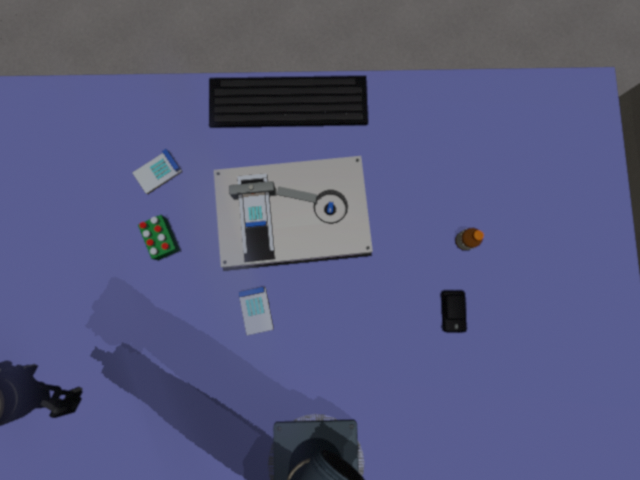

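```bash
cat > h.py <<'E'
import numpy as np, cv2
from workcell import manip
from scipy.spatial.transform import Rotation as R
def ray(cam,u,v):
    c=manip.get_calibration(cam); K=c["camera_matrix"]
    d=R.from_rotvec(c["attitude"]).as_matrix()@np.linalg.solve(K,[u,v,1.]); return c["xyz"],d
def at(cam,u,v,z):
    o,d=ray(cam,u,v); return o+d*(z-o[2])/d[2]
def proj(cam,P):
    c=manip.get_calibration(cam); p=R.from_rotvec(c["attitude"]).as_matrix().T@(np.asarray(P)-c["xyz"]); p=c["camera_matrix"]@p; return p[:2]/p[2]
def crop(img,x0,y0,w,h,s,name):
    im=cv2.resize(img[y0:y0+h,x0:x0+w],None,fx=s,fy=s,interpolation=cv2.INTER_CUBIC)
    for i in range(0,w,10):
        cv2.line(im,(i*s,0),(i*s,8 if i%50 else 16),(0,255,255),1)
        if i%20==0: cv2.putText(im,str(x0+i),(i*s,25),0,.35,(0,255,255),1)
    for i in range(0,h,10):
        cv2.line(im,(0,i*s),(8,i*s),(0,255,255),1)
        if i%20==0: cv2.putText(im,str(y0+i),(10,i*s+4),0,.35,(0,255,255),1)
    cv2.imwrite(name,im)
E
python3 - <<'E'
import cv2
from h import *
t=cv2.imread("pics/top0.png"); s=cv2.imread("pics/scene0.png")
crop(t,205,145,180,130,4,"pics/tc.png"); crop(s,190,215,250,150,3,"pics/sc.png")
crop(t,220,165,80,80,7,"pics/tc2.png"); crop(t,300,175,65,65,8,"pics/tc3.png")
E
```

```text
(no output)
```

View pics/tc.png

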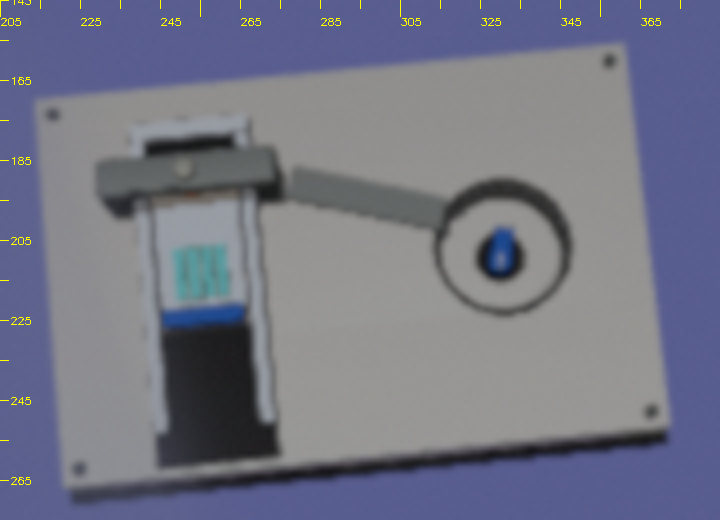

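View pics/sc.png

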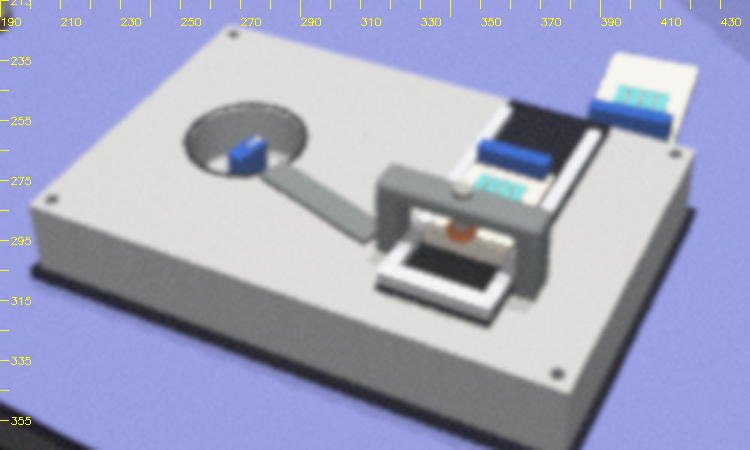

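View pics/tc2.png

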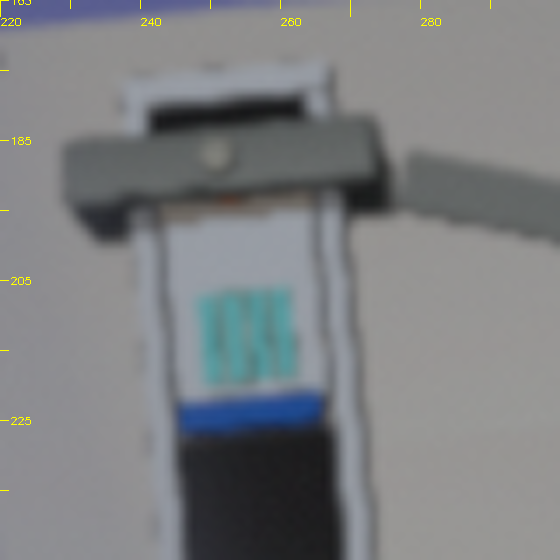

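View pics/tc3.png

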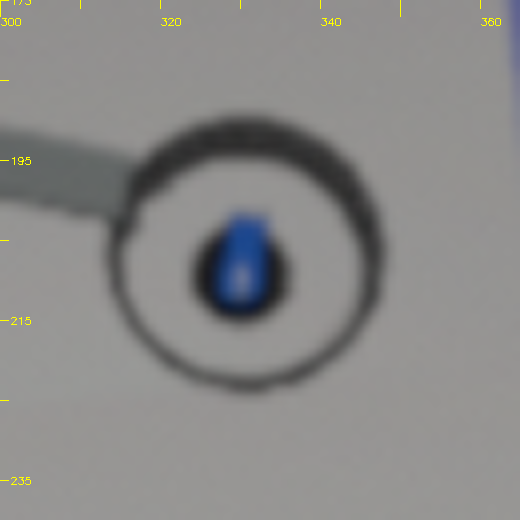

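Run:
```python
from h import *
C=np.array([at("top",205+u/4,145+v/4,.058) for u,v in [(36,99),(625,43),(671,430),(66,487)]])
S=np.array([at("scene",190+u/3,215+v/3,.058) for u,v in [(570,393),(32,206),(233,27),(693,152)]])
for X in (C,S):
    print(X[:,:2].round(4)); print([np.linalg.norm(X[i]-X[(i+1)%4]).round(4) for i in range(4)])
    c=X.mean(0)
    e=(X[0]-X[3]+X[1]-X[2]); y=(X[0]-X[1]+X[3]-X[2]); 
    print(c.round(4),np.degrees(np.arctan2(e[1],e[0])),np.degrees(np.arctan2(-y[0],y[1])))
```

```text
[[ 0.6809  0.2253]
 [ 0.7082 -0.1228]
 [ 0.4771 -0.1408]
 [ 0.452   0.2066]]
[np.float64(0.3492), np.float64(0.2319), np.float64(0.3483), np.float64(0.2296)]
[0.5795 0.0421 0.058 ] 4.5481037538870375 4.309735373653668
[[ 0.679   0.2277]
 [ 0.7076 -0.1182]
 [ 0.4804 -0.1346]
 [ 0.4534  0.2083]]
[np.float64(0.347), np.float64(0.2278), np.float64(0.344), np.float64(0.2265)]
[0.5801 0.0458 0.058 ] 4.52228313860952 4.6129356528567955
```

Run:
```python
from h import *
def tri(a,b):
    o1,d1=ray("top",205+a[0]/4,145+a[1]/4); o2,d2=ray("scene",190+b[0]/3,215+b[1]/3)
    A=np.stack([d1,-d2],1); t=np.linalg.lstsq(A,o2-o1,rcond=None)[0]
    p,q=o1+t[0]*d1,o2+t[1]*d2; return (p+q)/2,np.linalg.norm(p-q)
def show(n,p,r):
    c=np.array([.580,.0435]); a=np.radians(4.5); m=np.array([[np.cos(a),-np.sin(a)],[np.sin(a),np.cos(a)]])
    print(n,p.round(4),"panel",(m.T@(p[:2]-c)*1000).round(1),"h",round((p[2]-.058)*1000,1),"res",r.round(4))
for n,a,b in [("bed rear R",(280,455),(512,101)),("bed rear L",(158,467),(609,127)),
  ("pan NW",(36,99),(570,393)),("pan NE",(625,43),(32,206)),("pan SE",(671,430),(233,27)),("pan SW",(66,487),(693,152)),
  ("rail front left",(129,130),(489,312)),("rail front R",(250,115),(377,287)),
  ("ram",(182,170),(462,190))]:
    show(n,*tri(a,b))
for n,u,v,z in [("well rim",502.5,245,.058),("knob bottom?",500,257,.030),("rib backL top",163,327,.09),("rib back R",247,320,.09)]:
    show(n,at("top",205+u/4,145+v/4,z),np.float64(0))
print(at("top",330.7,206.7,.058))
print("scene well", at("scene",190+246/3,215+139/3,.058))
```

```text
bed rear R [0.4668 0.085  0.062 ] panel [-109.6   50.2] h 4.0 res 0.002
bed rear L [0.4618 0.1536 0.0628] panel [-109.2  119.1] h 4.8 res 0.0003
pan NW [0.6801 0.2266 0.0584] panel [114.2 174.6] h 0.4 res 0.0029
pan NE [ 0.7073 -0.1214  0.0568] panel [ 114.  -174.4] h -1.2 res 0.004
pan SE [ 0.4765 -0.1399  0.0545] panel [-117.6 -174.7] h -3.5 res 0.0033
pan SW [0.4519 0.2074 0.0567] panel [-114.8  173.4] h -1.3 res 0.001
rail front left [0.6579 0.1691 0.069 ] panel [ 87.6 119.1] h 11.0 res 0.0001
rail front R [0.6665 0.101  0.0621] panel [90.8 50.6] h 4.1 res 0.0039
ram [0.6224 0.1325 0.1136] panel [49.2 85.4] h 55.6 res 0.0006
well rim [ 0.5877 -0.0467  0.058 ] panel [  0.5 -90.5] h 0.0 res 0.0
knob bottom? [ 0.5862 -0.0465  0.03  ] panel [ -0.9 -90.2] h -28.0 res 0.0
rib backL top [0.5381 0.1467 0.09  ] panel [-33.6 106.2] h 32.0 res 0.0
rib back R [0.5411 0.0997 0.09  ] panel [-34.4  59. ] h 32.0 res 0.0
[ 0.58657769 -0.04686259  0.058     ]
scene well [ 0.58631597 -0.04577328  0.058     ]
```

```bash
cat >> h.py <<'E'
C0=np.array([.580,.0435]); A0=np.radians(4.5); M=np.array([[np.cos(A0),-np.sin(A0)],[np.sin(A0),np.cos(A0)]])
def w(px,py,z): return np.r_[C0+M@np.array([px,py])/1000,z]
def pan(p): return (M.T@(np.asarray(p)[:2]-C0)*1000).round(1)
def st(goal=None,yawdir=None):
    s=manip.get_state(); m=R.from_rotvec(s["orientation"]).as_matrix()
    yx=np.degrees(np.arctan2(m[1,0],m[0,0]))
    print("t",round(s["time_s"],2),"pos",s["ee_pos"].round(4),"panel",pan(s["ee_pos"]),"toolx yaw",yx.round(2),"tilt",np.degrees(np.arccos(-m[2,2])).round(2),"q6",s["q"][5].round(3),"F",s["ft_force"].round(2),"T",s["wrist_torque"].round(3),"g",round(s["gripper_width"],3))
    if goal is not None: print("delta tool mm",(m.T@(np.asarray(goal)-s["ee_pos"])*1000).round(1))
    return s,m
E
python3 - <<'E'
from h import *
s,m=st(w(-62,84.7,.15)); print(m.round(3))
E
```

```text
t 0.1 pos [0.2364 0.4681 0.2302] panel [-309.2  450.3] toolx yaw 153.2 tilt 0.12 q6 1.443 F [ 0.9  -0.26  0.91] T [-0.019 -0.05  -0.041] g 0.998
delta tool mm [-401.2 -183.7   80.5]
[[-0.893  0.451 -0.001]
 [ 0.451  0.893 -0.002]
 [ 0.    -0.002 -1.   ]]
```

```bash
python3 -m crank '{"claw":[0,0,0,0,0,0,0,0,0,0,0,0],"xyz":[[-33.4,-15.3,5],[-33.4,-15.3,5],[-33.4,-15.3,5],[-33.4,-15.3,5],[-33.4,-15.3,5],[-33.4,-15.3,5],[-33.4,-15.3,5],[-33.4,-15.3,5],[-33.4,-15.3,5],[-33.4,-15.3,5],[-33.4,-15.3,5],[-33.4,-15.3,5]],"roll":[0,0,0,0,0,0,0,0,0,0,0,0]}' 40
python3 -m crank '{"claw":[0,0,0,0,0,0],"xyz":[[0,0,0],[0,0,0],[0,0,0],[0,0,0],[0,0,0],[0,0,0]],"roll":[-6,-6,-6,-6,-7.3,0]}'
python3 -c "
from h import *
st(w(-62,84.7,.10))"
```

```text
time_s: 1.3
ee_pos: [0.5121, 0.1226, 0.1705]
orientation: [-0.728, -3.055, 0.0]
ft_force: [0.3, -0.1, 0.1]
gripper_width: -0.002
time_s: 1.9
ee_pos: [0.5113, 0.1239, 0.1706]
orientation: [0.123, -3.138, 0.0]
ft_force: [0.1, -0.1, 0.1]
gripper_width: -0.001
t 1.9 pos [0.5113 0.1239 0.1706] panel [-62.2  85.6] toolx yaw -175.52 tilt 0.08 q6 0.032 F [ 0.06 -0.1   0.14] T [ 0.012  0.047 -0.046] g -0.001
delta tool mm [-0.3 -0.8 70.6]
```

```bash
python3 -m crank '{"claw":[0,0,0,0,0,0],"xyz":[[0,0,20],[0,0,20],[0,0,20],[0,0,20],[0,0,15],[0,0,0]],"roll":[0,0,0,0,0,0]}'
python3 - <<'E'
from h import *
s=manip.get_image("scene"); crop(s,290,190,160,130,5,"pics/a.png")
t=manip.get_image("top"); crop(t,220,160,100,110,5,"pics/b.png"); st(w(-62,84.7,.072))
E
```

```text
time_s: 2.5
ee_pos: [0.5093, 0.1237, 0.0733]
orientation: [0.121, -3.133, 0.001]
ft_force: [0.2, 0.7, -0.1]
gripper_width: -0.006
t 2.6 pos [0.5115 0.124  0.0763] panel [-61.9  85.6] toolx yaw -175.55 tilt 0.03 q6 0.033 F [-0.14 -0.22 -0.44] T [ 0.005 -0.05  -0.03 ] g 0.004
delta tool mm [ 0.1 -0.9  4.3]
```

View pics/a.png

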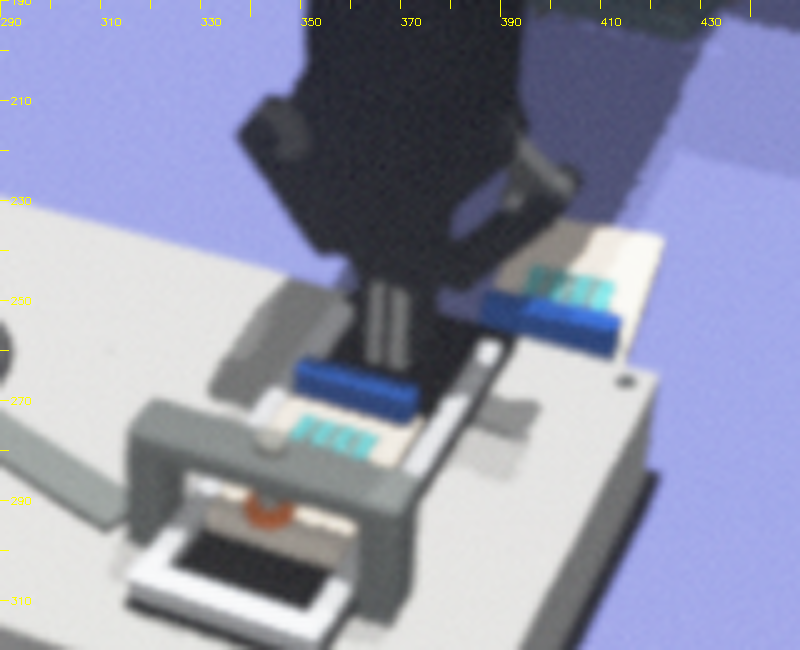

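View pics/b.png

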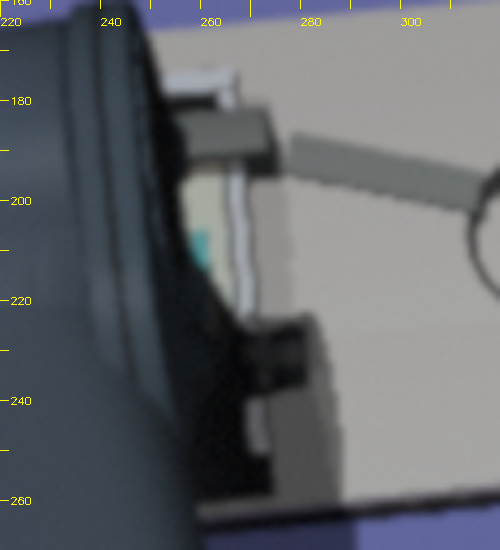

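```bash
python3 -m crank '{"claw":[0,0,0,0,0,0,0,0,0,0],"xyz":[[0,-0.5,2],[0,-0.5,2],[-2,0,0],[-2,0,0],[-2,0,0],[-2,0,0],[-2,0,0],[-2,0,0],[-2,0,0],[-1,0,0]],"roll":[0,0,0,0,0,0,0,0,0,0]}'
python3 -c "
from h import *
st()"
python3 -m crank '{"claw":[0,0,0,0,0,0,0,0,0,0],"xyz":[[-1.5,0,0],[-1.5,0,0],[-1.5,0,0],[-1.5,0,0],[-1.5,0,0],[-1.5,0,0],[-1.5,0,0],[-1.5,0,0],[-1.5,0,0],[-1.5,0,0]],"roll":[0,0,0,0,0,0,0,0,0,0]}'
python3 -c "
from h import *
st()"
```

```text
time_s: 3.6
ee_pos: [0.5269, 0.1242, 0.0723]
orientation: [-0.123, 3.139, -0.0]
ft_force: [0.3, 0.2, 0.1]
gripper_width: 0.001
t 3.6 pos [0.5269 0.1242 0.0723] panel [-46.6  84.6] toolx yaw -175.5 tilt 0.0 q6 0.029 F [0.3  0.17 0.11] T [-0.033  0.012  0.034] g 0.001
time_s: 4.6
ee_pos: [0.5418, 0.1253, 0.0723]
orientation: [0.123, -3.139, 0.0]
ft_force: [-1.1, -0.5, 0.3]
gripper_width: 0.001
t 4.6 pos [0.5418 0.1253 0.0723] panel [-31.7  84.6] toolx yaw -175.5 tilt 0.0 q6 0.028 F [-1.05 -0.53  0.26] T [-0.037  0.199  0.02 ] g 0.001
```

Pushing with about 1 N. Continue to about 8 mm short, then slowly.

```bash
python3 -m crank '{"claw":[0,0,0,0,0,0,0,0,0],"xyz":[[-1.5,0,0],[-1.5,0,0],[-1.5,0,0],[-1.5,0,0],[-1.5,0,0],[-1.5,0,0],[-1,0,0],[-1,0,0],[-0.5,0,0]],"roll":[0,0,0,0,0,0,0,0,0]}'
python3 - <<'E'
from h import *
st()
s=manip.get_image("scene"); crop(s,290,210,160,120,5,"pics/c.png")
E
```

```text
time_s: 5.5
ee_pos: [0.5532, 0.1262, 0.0723]
orientation: [-0.123, 3.139, -0.0]
ft_force: [-0.2, -0.7, -0.2]
gripper_width: 0.003
t 5.5 pos [0.5532 0.1262 0.0723] panel [-20.2  84.6] toolx yaw -175.5 tilt 0.0 q6 0.028 F [-0.18 -0.72 -0.24] T [0.007 0.117 0.055] g 0.003
```

View pics/c.png

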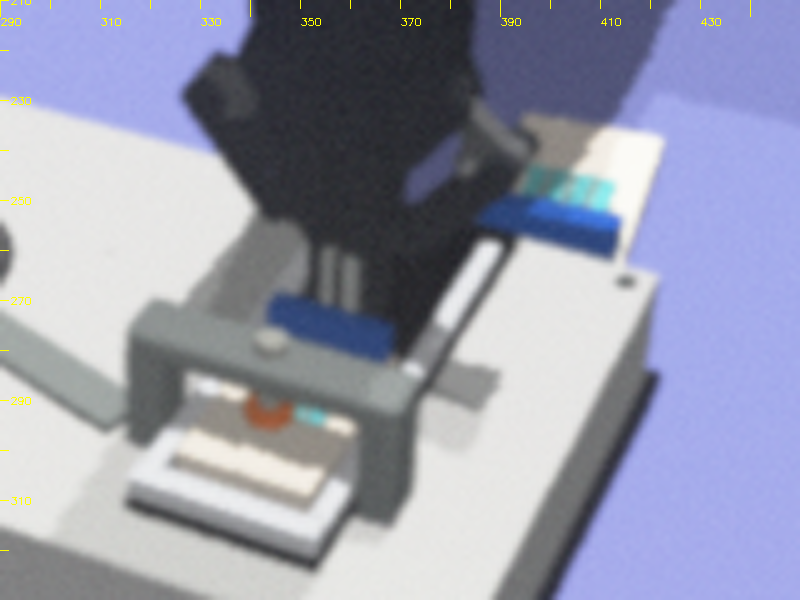

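```bash
for i in 1; do python3 -m crank '{"claw":[0,0,0,0,0,0],"xyz":[[-0.7,0,0],[-0.7,0,0],[-0.7,0,0],[-0.7,0,0],[-0.7,0,0],[-0.7,0,0]],"roll":[0,0,0,0,0,0]}'; done
python3 -c "
from h import *
st()"
```

```text
time_s: 6.15
ee_pos: [0.5574, 0.1266, 0.0723]
orientation: [0.123, -3.139, -0.0]
ft_force: [-0.4, -0.9, 0.3]
gripper_width: -0.003
t 6.15 pos [0.5574 0.1266 0.0723] panel [-16.1  84.6] toolx yaw -175.5 tilt 0.0 q6 0.027 F [-0.41 -0.86  0.33] T [ 0.002  0.108 -0.003] g -0.003
```

```bash
python3 -m crank '{"claw":[0,0,0,0],"xyz":[[-0.5,0,0],[-0.5,0,0],[-0.5,0,0],[-0.5,0,0]],"roll":[0,0,0,0]}'
python3 -c "
from h import *
st()"
```

```text
time_s: 6.55
ee_pos: [0.5594, 0.1267, 0.0723]
orientation: [0.123, -3.139, -0.0]
ft_force: [0.4, -0.7, -0.2]
gripper_width: 0.002
t 6.55 pos [0.5594 0.1267 0.0723] panel [-14.1  84.6] toolx yaw -175.51 tilt 0.0 q6 0.027 F [ 0.35 -0.66 -0.21] T [ 0.039  0.092 -0.041] g 0.002
```

```bash
python3 -m crank '{"claw":[0,0],"xyz":[[-0.4,0,0],[-0.4,0,0]],"roll":[0,0]}'
python3 -c "
from h import *
st()"
```

```text
time_s: 6.75
ee_pos: [0.5601, 0.1268, 0.0723]
orientation: [0.123, -3.139, -0.0]
ft_force: [-0.3, 0.8, 0.0]
gripper_width: 0.002
t 6.75 pos [0.5601 0.1268 0.0723] panel [-13.3  84.6] toolx yaw -175.5 tilt 0.0 q6 0.027 F [-0.27  0.82  0.02] T [ 0.006  0.141 -0.032] g 0.002
```

```bash
python3 -m crank '{"claw":[0,0,0],"xyz":[[-0.4,0,0],[-0.4,0,0],[-0.4,0,0]],"roll":[0,0,0]}'
python3 - <<'E'
from h import *
st()
E
```

```text
time_s: 7.05
ee_pos: [0.5613, 0.1269, 0.0723]
orientation: [0.123, -3.139, -0.0]
ft_force: [-1.3, 0.6, -0.5]
gripper_width: 0.003
t 7.05 pos [0.5613 0.1269 0.0723] panel [-12.1  84.6] toolx yaw -175.5 tilt 0.0 q6 0.027 F [-1.32  0.63 -0.48] T [-0.049  0.103 -0.043] g 0.003
```

```bash
python3 -m crank '{"claw":[0,0],"xyz":[[-0.4,0,0],[-0.4,0,0]],"roll":[0,0]}'
python3 - <<'E'
from h import *
st()
E
```

```text
time_s: 7.25
ee_pos: [0.5617, 0.1269, 0.0723]
orientation: [0.123, -3.138, 0.0]
ft_force: [-2.5, 0.7, 0.7]
gripper_width: 0.001
t 7.25 pos [0.5617 0.1269 0.0723] panel [-11.7  84.6] toolx yaw -175.5 tilt 0.05 q6 0.027 F [-2.5   0.71  0.66] T [-0.001  0.445 -0.02 ] g 0.001
```

```bash
python3 -m crank '{"claw":[0,0],"xyz":[[-0.3,0,0],[-0.3,0,0]],"roll":[0,0]}'
python3 - <<'E'
from h import *
st()
s=manip.get_image("scene"); crop(s,290,210,160,120,5,"pics/d.png")
E
```

```text
time_s: 7.45
ee_pos: [0.5617, 0.1269, 0.0723]
orientation: [0.123, -3.137, 0.0]
ft_force: [-3.0, -0.8, 3.1]
gripper_width: 0.002
t 7.45 pos [0.5617 0.1269 0.0723] panel [-11.7  84.6] toolx yaw -175.5 tilt 0.12 q6 0.027 F [-3.03 -0.8   3.07] T [-0.151  0.993  0.016] g 0.002
```

View pics/d.png

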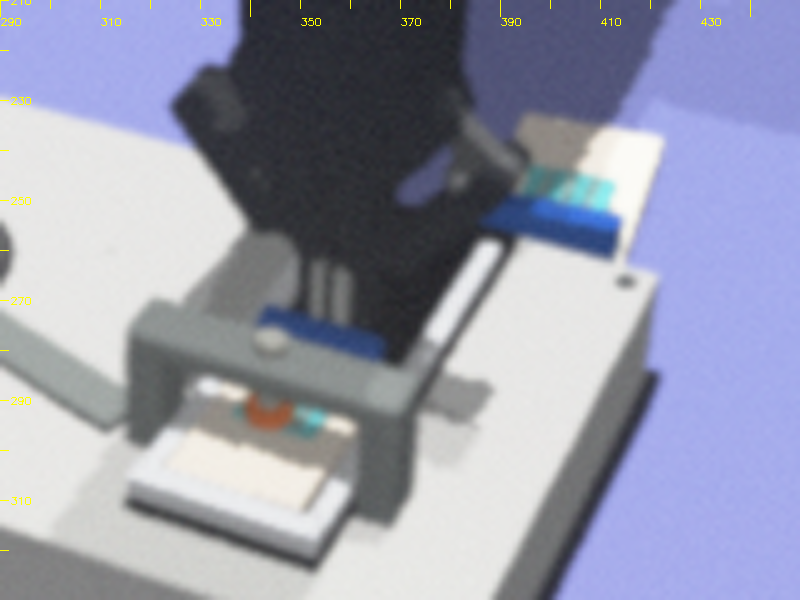

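```bash
python3 -m crank '{"claw":[0,0,0,0,0,0,0,0,0,0],"xyz":[[0.6,0,0],[2,0,0],[5,0,0],[8,0,0],[4,0,-10],[0,0,-20],[0,0,-25],[0,0,-25],[0,0,-20],[0,0,0]],"roll":[0,0,0,0,0,0,0,0,0,0]}'
python3 - <<'E'
from h import *
from scipy.optimize import differential_evolution
st()
obs={}
for cam,(x0,y0,x1,y1) in (("top",(315,190,345,225)),("scene",(262,245,290,285))):
    im=cv2.imread(f"pics/{cam}0.png").astype(float)[y0:y1,x0:x1]
    b=im[...,0]-im[...,2]; obs[cam]=(b.clip(0,None)/np.percentile(b,98),x0,y0); 
def model(cam,x,y,th):
    o,x0,y0=obs[cam]; a=A0-th; u=np.array([np.cos(a),np.sin(a)]); v=np.array([-u[1],u[0]])
    P=[np.r_[np.array([x,y])+sx*.013*u+sy*.006*v,z] for sx in(-1,1) for sy in(-1,1) for z in(.030,.052)]
    p=np.array([proj(cam,q) for q in P])-[x0,y0]
    h=cv2.convexHull(((p+.5)*8).astype(np.float32)).astype(np.int32)
    m=np.zeros((o.shape[0]*8,o.shape[1]*8),np.uint8); cv2.fillConvexPoly(m,h,255)
    return cv2.GaussianBlur(cv2.resize(m,o.shape[::-1],interpolation=cv2.INTER_AREA)/255.,(0,0),.7)
for cam in obs:
    r=differential_evolution(lambda p:((model(cam,*p)-obs[cam][0].clip(0,1))**2).sum(),[(.575,.6),(-.06,-.03),(-.2,.5)],seed=1,maxiter=60)
    print(cam,r.x,r.fun,pan(r.x))
E
```

```text
time_s: 8.5
ee_pos: [0.5455, 0.1257, 0.1772]
orientation: [-0.123, 3.13, 0.001]
ft_force: [1.1, 0.5, 0.1]
gripper_width: 0.002
t 8.5 pos [0.5455 0.1257 0.1772] panel [-27.9  84.7] toolx yaw -175.5 tilt 0.5 q6 0.028 F [1.1  0.55 0.12] T [ 0.043 -0.027  0.045] g 0.002Traceback (most recent call last):
  File "<stdin>", line 16, in <module>
    return fun(*args, **kwargs)
    ret = solver.solve()
    next(self)
    ~~~~^^^^^^
    energy = self.func(parameters)
    return self.f(x, *self.args)
           ~~~~~~^^^^^^^^^^^^^^^
  File "<stdin>", line 16, in <lambda>
  File "<stdin>", line 11, in model
  File "h.py", line 10, in proj
    c=manip.get_calibration(cam); p=R.from_rotvec(c["attitude"]).as_matrix().T@(np.asarray(P)-c["xyz"]); p=c["camera_matrix"]@p; return p[:2]/p[2]
ValueError: time passes only in moves, steps and waits
```

```bash
cat > fit.py <<'E'
from h import *
from scipy.optimize import differential_evolution
CAL={c:manip.get_calibration(c) for c in("top","scene")}
def pj(cam,P):
    c=CAL[cam]; return cv2.projectPoints(np.array(P),*T[cam],c["camera_matrix"],None)[0][:,0]
T={}
for c,k in CAL.items():
    r=R.from_rotvec(k["attitude"]).inv(); T[c]=(r.as_rotvec(),-r.apply(k["xyz"]))
obs={}
for cam,(x0,y0,x1,y1) in (("top",(315,190,345,225)),("scene",(262,245,290,285))):
    im=cv2.imread(f"pics/{cam}0.png").astype(float)[y0:y1,x0:x1]
    b=im[...,0]-im[...,2]; obs[cam]=(b.clip(0,None)/np.percentile(b,98),x0,y0)
def model(cam,x,y,th):
    o,x0,y0=obs[cam]; a=A0-th; u=np.array([np.cos(a),np.sin(a)]); v=np.array([-u[1],u[0]])
    P=[np.r_[np.array([x,y])+sx*.013*u+sy*.006*v,z] for sx in(-1,1) for sy in(-1,1) for z in(.030,.052)]
    p=pj(cam,P)-[x0,y0]
    h=cv2.convexHull(((p+.5)*8).astype(np.float32)).astype(np.int32)
    m=np.zeros((o.shape[0]*8,o.shape[1]*8),np.uint8); cv2.fillConvexPoly(m,h,255)
    return cv2.GaussianBlur(cv2.resize(m,o.shape[::-1],interpolation=cv2.INTER_AREA)/255.,(0,0),.7)
for cam in obs:
    r=differential_evolution(lambda p:((model(cam,*p)-obs[cam][0].clip(0,1))**2).sum(),[(.575,.6),(-.06,-.03),(-.2,.5)],seed=1,maxiter=60)
    print(cam,r.x,r.fun,pan(r.x))
E
python3 fit.py
```

```text
top [ 0.58850514 -0.04578892  0.21150192] 3.9248150215437527 [  1.5 -89.7]
scene [ 0.58127259 -0.0504424  -0.09007623] 33.87615510907416 [ -6.1 -93.8]
```

```bash
python3 -m crank '{"claw":[28,28,28,28,28],"xyz":[[0,0,0],[0,0,0],[0,0,0],[0,0,0],[0,0,0]],"roll":[4,4,3,0,0]}' 
python3 -c "
from h import *
st([.5868,-.0462,.120])"
```

```text
time_s: 9.0
ee_pos: [0.5427, 0.1254, 0.1715]
orientation: [-0.176, -3.136, 0.0]
ft_force: [-0.1, -0.1, -0.6]
gripper_width: 0.326
t 9.0 pos [0.5427 0.1254 0.1715] panel [-30.8  84.6] toolx yaw 173.56 tilt 0.07 q6 0.219 F [-0.12 -0.14 -0.6 ] T [ 0.028 -0.007 -0.041] g 0.326
delta tool mm [ -63.2 -165.6   51.5]
```

```bash
python3 -m crank '{"claw":[28,28,28,28,28,28,28,28,28,28],"xyz":[[-8,-20.7,0],[-8,-20.7,0],[-8,-20.7,0],[-8,-20.7,0],[-8,-20.7,5],[-8,-20.7,10],[-8,-20.7,15],[-7.2,-20.7,15],[0,0,6],[0,0,0]],"roll":[0,0,0,0,0,0,0,0,0,0]}'
python3 - <<'E'
from h import *
crop(manip.get_image("scene"),210,190,140,110,5,"pics/e.png")
crop(manip.get_image("top"),210,140,160,130,5,"pics/f.png")
st([.5868,-.0462,.120])
E
```

```text
time_s: 10.0
ee_pos: [0.5859, -0.0461, 0.1195]
orientation: [-0.179, -3.133, -0.002]
ft_force: [1.1, 0.3, 0.4]
gripper_width: 0.327
t 10.1 pos [ 0.587  -0.0455  0.1215] panel [  0.  -89.2] toolx yaw 173.56 tilt 0.03 q6 -0.079 F [-0.39  0.05  0.29] T [-0.024 -0.019 -0.016] g 0.331
delta tool mm [ 0.2 -0.8  1.5]
```

View pics/e.png

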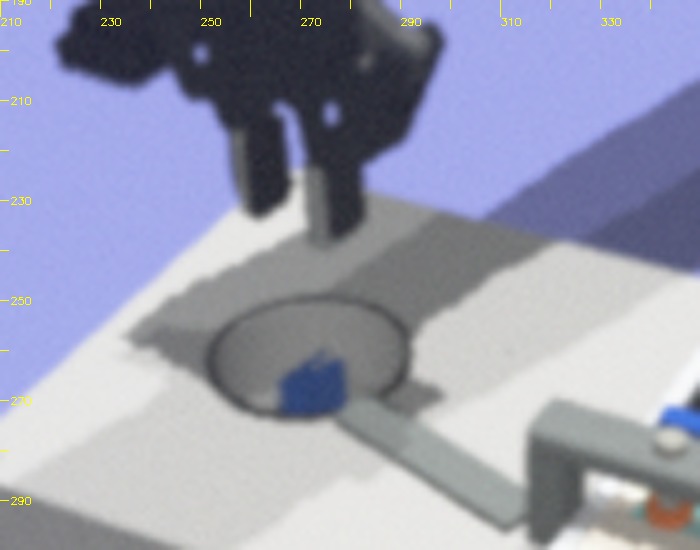

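View pics/f.png

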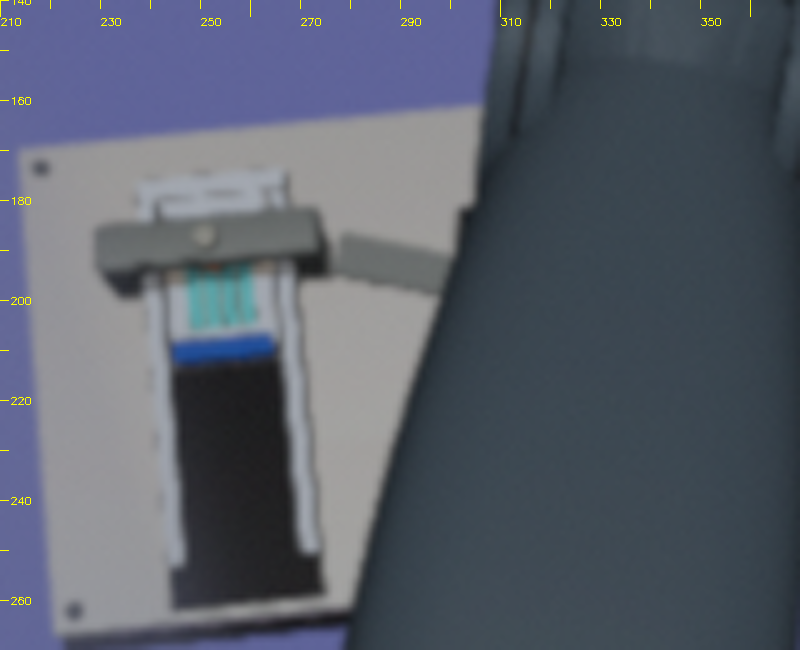

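```bash
python3 -c "
from h import *
print(proj('scene',[.587,-.0455,.1235]))"
python3 -m crank '{"claw":[28,28,28,28,28,28,28,28],"xyz":[[0,-0.7,12],[0,0,15],[0,0,15],[0,0,10],[0,0,6],[0,0,4],[0,0,2],[0,0,0]],"roll":[0,0,0,0,0,0,0,0]}' 
python3 -c "
from h import *
crop(manip.get_image('scene'),230,200,100,90,7,'pics/g.png')
st([.5868,-.0462,.031])"
```

```text
[269.52827613 233.39897071]
time_s: 10.9
ee_pos: [0.5873, -0.047, 0.0574]
orientation: [0.178, 3.136, -0.0]
ft_force: [-0.3, -0.4, 0.2]
gripper_width: 0.331
t 10.95 pos [ 0.5875 -0.047   0.0578] panel [  0.4 -90.8] toolx yaw 173.5 tilt 0.05 q6 -0.08 F [ 0.54 -0.27 -0.32] T [0.014 0.055 0.032] g 0.325
delta tool mm [ 0.8  0.8 26.7]
```

View pics/g.png

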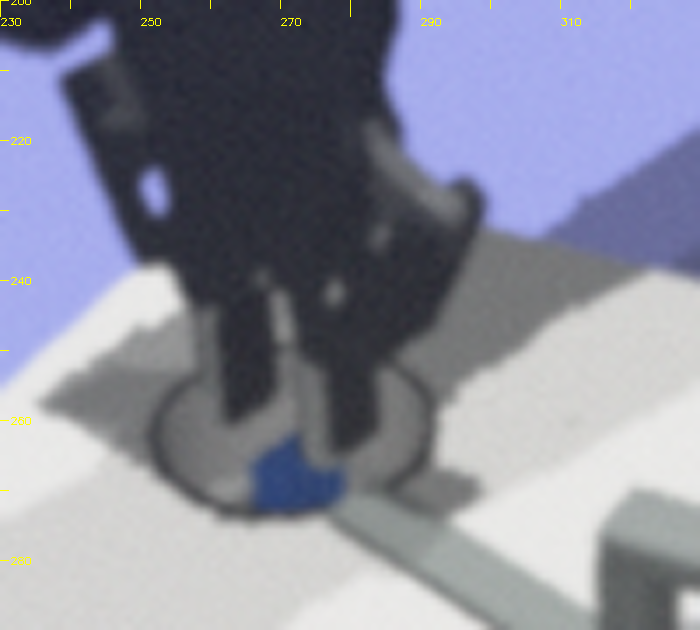

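```bash
python3 -m crank '{"claw":[28,28,28,28,28,28,28,28],"xyz":[[0.4,0.5,2],[0,0,2],[0,0,2],[0,0,2],[0,0,2],[0,0,1],[0,0,1],[0,0,0]],"roll":[0,0,0,0,0,0,0,0]}' 
python3 -c "
from h import *
st([.5868,-.0462,.031])"
```

```text
time_s: 11.75
ee_pos: [0.5867, -0.0464, 0.0451]
orientation: [-0.178, -3.136, -0.0]
ft_force: [0.3, 0.8, 0.4]
gripper_width: 0.325
t 11.75 pos [ 0.5867 -0.0464  0.0451] panel [ -0.4 -90.1] toolx yaw 173.5 tilt 0.02 q6 -0.079 F [0.25 0.83 0.43] T [-0.023 -0.039  0.031] g 0.325
delta tool mm [-0.1  0.2 14.1]
```

```bash
python3 -m crank '{"claw":[28,28,28,28,28,28,28,28],"xyz":[[0,0,2],[0,0,2],[0,0,2],[0,0,2],[0,0,2],[0,0,2],[0,0,1],[0,0,0]],"roll":[0,0,0,0,0,0,0,0]}' 
python3 -c "
from h import *
st([.5868,-.0462,.031])"
```

```text
time_s: 12.55
ee_pos: [0.5866, -0.0464, 0.0321]
orientation: [-0.178, -3.136, -0.0]
ft_force: [0.2, 0.3, 0.5]
gripper_width: 0.328
t 12.55 pos [ 0.5866 -0.0464  0.0321] panel [ -0.5 -90.1] toolx yaw 173.5 tilt 0.03 q6 -0.079 F [0.24 0.29 0.5 ] T [-0.066  0.021  0.008] g 0.328
delta tool mm [-0.2  0.2  1.1]
```

```bash
python3 -m crank '{"claw":[8,8,8,8,8,8,8],"xyz":[[0,0,0],[0,0,0],[0,0,0],[0,0,0],[0,0,0],[0,0,0],[0,0,0]],"roll":[0,0,0,0,0,0,0]}' 30
python3 -c "
from h import *
st()"
```

```text
time_s: 13.25
ee_pos: [0.5868, -0.0467, 0.0325]
orientation: [0.179, 3.136, -0.001]
ft_force: [-0.5, -2.0, 0.8]
gripper_width: 0.133
t 13.25 pos [ 0.5868 -0.0467  0.0325] panel [ -0.3 -90.4] toolx yaw 173.48 tilt 0.03 q6 -0.079 F [-0.47 -1.99  0.83] T [-0.383  0.161 -0.162] g 0.133
```

```bash
python3 -m crank '{"claw":[8,8,8,8,8,8],"xyz":[[0,0,0],[0,0,0],[0,0,0],[0,0,0],[0,0,0],[0,0,0]],"roll":[0,0,1,1,1,1]}' 60
cat > r.py <<'E'
from h import *
s,m=st(); 
t=s["wrist_torque"]; print("DATA", round(np.degrees(np.arctan2(m[1,0],m[0,0])),2), "tz",(t@m[:,2]).round(3))
E
python3 r.py
```

```text
time_s: 13.85
ee_pos: [0.5868, -0.0467, 0.0326]
orientation: [0.29, 3.128, -0.001]
ft_force: [-2.4, -4.0, 3.2]
gripper_width: 0.128
t 13.85 pos [ 0.5868 -0.0467  0.0326] panel [ -0.2 -90.4] toolx yaw 169.42 tilt 0.04 q6 -0.008 F [-2.45 -3.96  3.16] T [-0.647  0.33   0.233] g 0.128
DATA 169.42 tz -0.233
```

```bash
python3 -m crank '{"claw":[8,8,8,8],"xyz":[[0,0,0],[0,0,0],[0,0,0],[0,0,0]],"roll":[1,1,1,1]}'; python3 r.py
```

```text
time_s: 14.25
ee_pos: [0.5869, -0.0467, 0.0325]
orientation: [0.399, 3.116, -0.001]
ft_force: [-2.8, -3.6, 4.7]
gripper_width: 0.124
t 14.25 pos [ 0.5869 -0.0467  0.0325] panel [ -0.2 -90.4] toolx yaw 165.41 tilt 0.03 q6 0.062 F [-2.81 -3.64  4.7 ] T [-0.797  0.459  0.172] g 0.124
DATA 165.41 tz -0.173
```

```bash
python3 -m crank '{"claw":[8,8,8,8],"xyz":[[0,0,0],[0,0,0],[0,0,0],[0,0,0]],"roll":[1,1,1,1]}'; python3 r.py
```

```text
time_s: 14.65
ee_pos: [0.5869, -0.0467, 0.0325]
orientation: [0.507, 3.1, -0.001]
ft_force: [-2.7, -4.0, 5.0]
gripper_width: 0.125
t 14.65 pos [ 0.5869 -0.0467  0.0325] panel [ -0.2 -90.4] toolx yaw 161.41 tilt 0.03 q6 0.132 F [-2.66 -3.95  5.03] T [-0.887  0.51   0.215] g 0.125
DATA 161.41 tz -0.215
```

```bash
cat > r.py <<'E'
from h import *
s=manip.get_state(); m=R.from_rotvec(s["orientation"]).as_matrix()
a=184.5-np.degrees(np.arctan2(m[1,0],m[0,0])); a=(a+180)%360-180
tz=-(s["wrist_torque"]@m[:,2])
open("log.txt","a").write(f"{a:.3f} {tz:.4f}\n"); print(round(s["time_s"],2),"knob deg",a.round(2),"tz",tz.round(3),"F",s["ft_force"].round(1))
E
python3 -m crank '{"claw":[8],"xyz":[[0,0,0]],"roll":[1]}' >/dev/null; python3 r.py
python3 -m crank '{"claw":[8],"xyz":[[0,0,0]],"roll":[1]}' >/dev/null; python3 r.py
python3 -m crank '{"claw":[8],"xyz":[[0,0,0]],"roll":[1]}' >/dev/null; python3 r.py
python3 -m crank '{"claw":[8],"xyz":[[0,0,0]],"roll":[1]}' >/dev/null; python3 r.py
python3 -m crank '{"claw":[8],"xyz":[[0,0,0]],"roll":[1]}' >/dev/null; python3 r.py
python3 -m crank '{"claw":[8],"xyz":[[0,0,0]],"roll":[1]}' >/dev/null; python3 r.py
python3 -m crank '{"claw":[8],"xyz":[[0,0,0]],"roll":[1]}' >/dev/null; python3 r.py
python3 -m crank '{"claw":[8],"xyz":[[0,0,0]],"roll":[1]}' >/dev/null; python3 r.py
```

```text
14.75 knob deg 24.09 tz 0.165 F [-2.8 -4.   4.2]
14.85 knob deg 25.1 tz 0.224 F [-2.4 -3.8  5.5]
14.95 knob deg 26.09 tz 0.208 F [-3.2 -3.9  5. ]
15.05 knob deg 27.09 tz 0.192 F [-2.6 -4.1  6. ]
15.15 knob deg 28.09 tz 0.231 F [-1.4 -4.3  4.7]
15.25 knob deg 29.1 tz 0.208 F [-2.6 -3.2  5.4]
15.35 knob deg 30.09 tz 0.208 F [-2.5 -4.9  4.7]
15.45 knob deg 31.1 tz 0.242 F [-3.  -3.8  4.6]
```

```bash
python3 -m crank '{"claw":[8],"xyz":[[0,0,0]],"roll":[1]}' >/dev/null; python3 r.py
python3 -m crank '{"claw":[8],"xyz":[[0,0,0]],"roll":[1]}' >/dev/null; python3 r.py
python3 -m crank '{"claw":[8],"xyz":[[0,0,0]],"roll":[1]}' >/dev/null; python3 r.py
python3 -m crank '{"claw":[8],"xyz":[[0,0,0]],"roll":[1]}' >/dev/null; python3 r.py
python3 -c "
from h import *
crop(manip.get_image('scene'),310,240,80,80,8,'pics/k.png')"
```

```text
15.55 knob deg 32.1 tz 0.193 F [-2.8 -4.8  5.7]
15.65 knob deg 33.09 tz 0.235 F [-1.9 -4.9  5.1]
15.75 knob deg 34.1 tz 0.209 F [-2.4 -4.2  4.7]
15.85 knob deg 35.09 tz 0.15 F [-2.3 -4.5  6.4]
```

View pics/k.png

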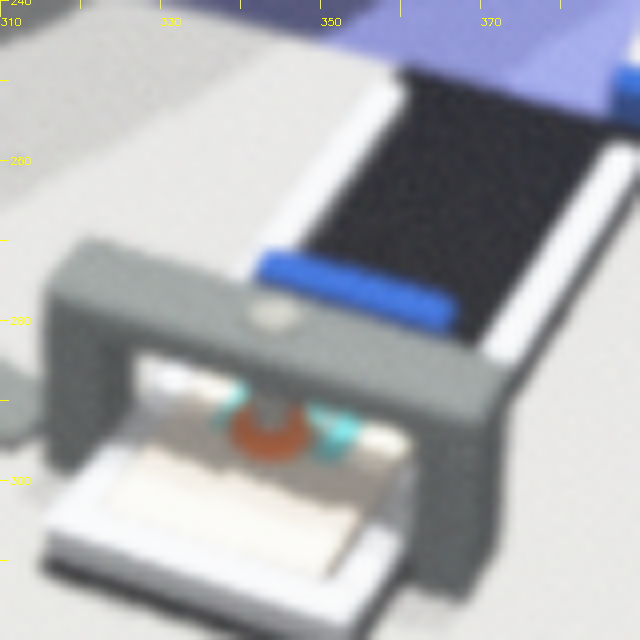

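```bash
python3 -m crank '{"claw":[8],"xyz":[[0,0,0]],"roll":[1]}' >/dev/null; python3 r.py
python3 -m crank '{"claw":[8],"xyz":[[0,0,0]],"roll":[1]}' >/dev/null; python3 r.py
python3 -m crank '{"claw":[8],"xyz":[[0,0,0]],"roll":[1]}' >/dev/null; python3 r.py
python3 -m crank '{"claw":[8],"xyz":[[0,0,0]],"roll":[1]}' >/dev/null; python3 r.py
python3 -m crank '{"claw":[8],"xyz":[[0,0,0]],"roll":[1]}' >/dev/null; python3 r.py
python3 -m crank '{"claw":[8],"xyz":[[0,0,0]],"roll":[1]}' >/dev/null; python3 r.py
python3 -m crank '{"claw":[8],"xyz":[[0,0,0]],"roll":[1]}' >/dev/null; python3 r.py
python3 -m crank '{"claw":[8],"xyz":[[0,0,0]],"roll":[1]}' >/dev/null; python3 r.py
```

```text
16.0 knob deg 36.08 tz 0.208 F [-1.9 -4.2  4.4]
16.1 knob deg 37.1 tz 0.153 F [-3.2 -4.3  4.9]
16.2 knob deg 38.1 tz 0.202 F [-2.4 -4.9  5.4]
16.3 knob deg 39.1 tz 0.159 F [-1.9 -4.7  4.7]
16.4 knob deg 40.09 tz 0.174 F [-2.2 -4.7  5.5]
16.5 knob deg 41.1 tz 0.187 F [-2.2 -4.9  5.6]
16.6 knob deg 42.09 tz 0.2 F [-2.7 -4.3  4.5]
16.7 knob deg 43.1 tz 0.179 F [-2.2 -3.9  4.9]
```

```bash
python3 -m crank '{"claw":[8],"xyz":[[0,0,0]],"roll":[1]}' >/dev/null; python3 r.py
python3 -m crank '{"claw":[8],"xyz":[[0,0,0]],"roll":[1]}' >/dev/null; python3 r.py
python3 -m crank '{"claw":[8],"xyz":[[0,0,0]],"roll":[1]}' >/dev/null; python3 r.py
python3 -m crank '{"claw":[8],"xyz":[[0,0,0]],"roll":[1]}' >/dev/null; python3 r.py
```

```text
16.8 knob deg 44.1 tz 0.205 F [-2.4 -4.1  4.7]
16.9 knob deg 45.1 tz 0.109 F [-3.6 -4.1  4.6]
17.0 knob deg 46.1 tz 0.178 F [-2.3 -3.7  4.2]
17.1 knob deg 47.1 tz 0.205 F [-2.6 -4.2  5.4]
```

```bash
python3 -m crank '{"claw":[8],"xyz":[[0,0,0]],"roll":[1]}' >/dev/null; python3 r.py
python3 -m crank '{"claw":[8],"xyz":[[0,0,0]],"roll":[1]}' >/dev/null; python3 r.py
python3 -m crank '{"claw":[8],"xyz":[[0,0,0]],"roll":[1]}' >/dev/null; python3 r.py
python3 -m crank '{"claw":[8],"xyz":[[0,0,0]],"roll":[1]}' >/dev/null; python3 r.py
python3 -m crank '{"claw":[8],"xyz":[[0,0,0]],"roll":[1]}' >/dev/null; python3 r.py
python3 -m crank '{"claw":[8],"xyz":[[0,0,0]],"roll":[1]}' >/dev/null; python3 r.py
```

```text
17.2 knob deg 48.1 tz 0.184 F [-3.  -4.1  5.4]
17.3 knob deg 49.1 tz 0.167 F [-1.9 -4.6  5.8]
17.4 knob deg 50.1 tz 0.224 F [-2.6 -4.1  5.6]
17.5 knob deg 51.1 tz 0.189 F [-2.9 -5.   5.9]
17.6 knob deg 52.1 tz 0.179 F [-2.3 -4.5  5.4]
17.7 knob deg 53.09 tz 0.203 F [-2.3 -3.9  5.5]
```

```bash
python3 -m crank '{"claw":[8],"xyz":[[0,0,0]],"roll":[1]}' >/dev/null; python3 r.py
python3 -m crank '{"claw":[8],"xyz":[[0,0,0]],"roll":[1]}' >/dev/null; python3 r.py
python3 -m crank '{"claw":[8],"xyz":[[0,0,0]],"roll":[1]}' >/dev/null; python3 r.py
python3 -m crank '{"claw":[8],"xyz":[[0,0,0]],"roll":[1]}' >/dev/null; python3 r.py
python3 -c "
from h import *
crop(manip.get_image('scene'),310,240,80,80,8,'pics/l.png')"
```

```text
17.8 knob deg 54.1 tz 0.116 F [-2.9 -4.8  5.1]
17.9 knob deg 55.1 tz 0.193 F [-3.4 -4.1  5.1]
18.0 knob deg 56.1 tz 0.165 F [-2.5 -4.5  5.6]
18.1 knob deg 57.1 tz 0.267 F [-2.7 -4.1  5. ]
```

View pics/l.png

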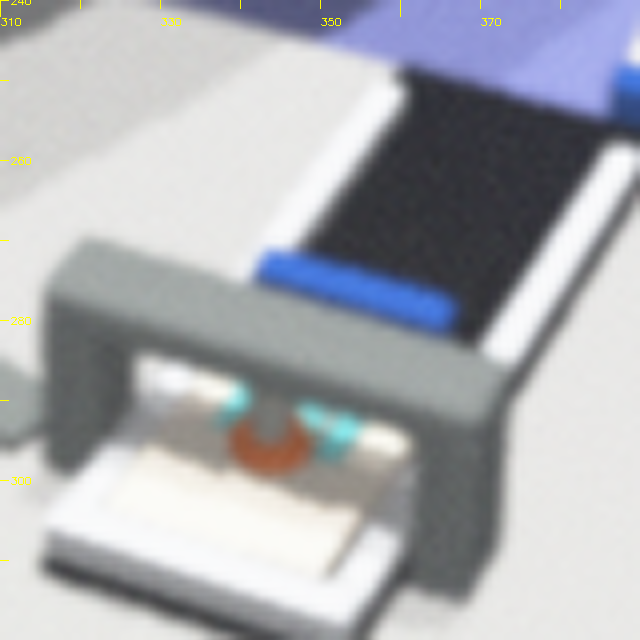

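```bash
python3 -c "
from h import *
for z in (.0705,.0725,.0745,.0765,.0785): print(z,proj('scene',w(58,84.7,z)),proj('scene',w(80,60,z)),proj('scene',w(80,109.7,z)))"
python3 -m crank '{"claw":[8],"xyz":[[0,0,0]],"roll":[1]}' >/dev/null; python3 r.py
python3 -m crank '{"claw":[8],"xyz":[[0,0,0]],"roll":[1]}' >/dev/null; python3 r.py
python3 -m crank '{"claw":[8],"xyz":[[0,0,0]],"roll":[1]}' >/dev/null; python3 r.py
python3 -m crank '{"claw":[8],"xyz":[[0,0,0]],"roll":[1]}' >/dev/null; python3 r.py
```

```text
0.0705 [341.20615531 301.04037407] [322.36952167 304.61649501] [349.54536149 313.62807917]
0.0725 [341.22458218 300.148588  ] [322.36110783 303.72183667] [349.576666   312.72450598]
0.0745 [341.24306148 299.25426395] [322.35266982 302.82460932] [349.60806262 311.81827382]
0.0765 [341.26159345 298.35739108] [322.34420755 301.92480187] [349.63955178 310.90937095]
0.0785 [341.28017832 297.45795847] [322.33572091 301.02240318] [349.67113387 309.99778553]
18.25 knob deg 58.08 tz 0.172 F [-2.  -4.7  5. ]
18.35 knob deg 59.1 tz 0.212 F [-3.  -4.5  5.4]
18.45 knob deg 60.1 tz 0.219 F [-2.  -3.9  4.8]
18.55 knob deg 61.1 tz 0.224 F [-2.3 -5.   5.1]
```

```bash
python3 -m crank '{"claw":[8],"xyz":[[0,0,0]],"roll":[1]}' >/dev/null; python3 r.py
python3 -m crank '{"claw":[8],"xyz":[[0,0,0]],"roll":[1]}' >/dev/null; python3 r.py
python3 -m crank '{"claw":[8],"xyz":[[0,0,0]],"roll":[1]}' >/dev/null; python3 r.py
python3 -m crank '{"claw":[8],"xyz":[[0,0,0]],"roll":[1]}' >/dev/null; python3 r.py
```

```text
18.65 knob deg 62.1 tz 0.213 F [-3.6 -4.3  5.6]
18.75 knob deg 63.1 tz 0.258 F [-2.4 -4.   5.7]
18.85 knob deg 64.1 tz 0.23 F [-2.1 -4.   4.7]
18.95 knob deg 65.09 tz 0.175 F [-2.9 -4.7  5.4]
```

```bash
cat > knee.py <<'E'
import numpy as np
d=np.loadtxt("log.txt"); best=[]
for k in np.arange(25,90,.5):
    r=np.clip(d[:,0]-k,0,None)*.4*np.pi/180; b=np.median(d[:,1]-r) if 0 else (d[:,1]-r).mean(); best.append((k,((d[:,1]-r-b)**2).sum(),b))
best=np.array(best); s=.03; p=np.exp(-(best[:,1]-best[:,1].min())/2/s**2); p/=p.sum(); m=(p*best[:,0]).sum()
i=best[:,1].argmin(); print("knee",m.round(2),"+-",np.sqrt((p*(best[:,0]-m)**2).sum()).round(2),"best",best[i].round(3),"past",(d[-1,0]-m).round(1),"res",np.sqrt(best[i,1]/len(d)).round(3))
E
python3 knee.py
python3 -m crank '{"claw":[8],"xyz":[[0,0,0]],"roll":[1]}' >/dev/null; python3 r.py
python3 -m crank '{"claw":[8],"xyz":[[0,0,0]],"roll":[1]}' >/dev/null; python3 r.py
python3 -m crank '{"claw":[8],"xyz":[[0,0,0]],"roll":[1]}' >/dev/null; python3 r.py
python3 knee.py
```

```text
knee 68.63 +- 10.76 best [5.80e+01 4.20e-02 1.91e-01] past -3.5 res 0.032
19.05 knob deg 66.09 tz 0.177 F [-2.7 -4.7  6.1]
19.15 knob deg 67.09 tz 0.251 F [-2.2 -4.3  5.5]
19.25 knob deg 68.1 tz 0.205 F [-1.7 -4.6  5.8]
knee 73.46 +- 9.09 best [6.50e+01 4.70e-02 1.96e-01] past -5.4 res 0.032
```

```bash
python3 -m crank '{"claw":[8],"xyz":[[0,0,0]],"roll":[0.5]}' >/dev/null; python3 r.py
python3 -m crank '{"claw":[8],"xyz":[[0,0,0]],"roll":[0.5]}' >/dev/null; python3 r.py
python3 -m crank '{"claw":[8],"xyz":[[0,0,0]],"roll":[0.5]}' >/dev/null; python3 r.py
python3 -m crank '{"claw":[8],"xyz":[[0,0,0]],"roll":[0.5]}' >/dev/null; python3 r.py
python3 knee.py
```

```text
19.35 knob deg 68.58 tz 0.24 F [-2.9 -4.1  5.5]
19.45 knob deg 69.07 tz 0.231 F [-3.4 -5.2  5.7]
19.55 knob deg 69.57 tz 0.214 F [-2.6 -3.9  5.9]
19.65 knob deg 70.07 tz 0.233 F [-2.8 -4.6  5.8]
knee 67.97 +- 7.34 best [6.50e+01 4.70e-02 1.96e-01] past 2.1 res 0.031
```

```bash
python3 -m crank '{"claw":[8],"xyz":[[0,0,0]],"roll":[0.5]}' >/dev/null; python3 r.py
python3 -m crank '{"claw":[8],"xyz":[[0,0,0]],"roll":[0.5]}' >/dev/null; python3 r.py
python3 -m crank '{"claw":[8],"xyz":[[0,0,0]],"roll":[0.5]}' >/dev/null; python3 r.py
python3 -m crank '{"claw":[8],"xyz":[[0,0,0]],"roll":[0.5]}' >/dev/null; python3 r.py
python3 -m crank '{"claw":[8],"xyz":[[0,0,0]],"roll":[0.5]}' >/dev/null; python3 r.py
python3 -m crank '{"claw":[8],"xyz":[[0,0,0]],"roll":[0.5]}' >/dev/null; python3 r.py
python3 knee.py
```

```text
19.75 knob deg 70.57 tz 0.17 F [-3.3 -4.4  6.3]
19.85 knob deg 71.07 tz 0.31 F [-2.2 -4.5  5. ]
19.95 knob deg 71.57 tz 0.282 F [-3.6 -4.5  5. ]
20.05 knob deg 72.07 tz 0.251 F [-2.9 -4.   6.2]
20.15 knob deg 72.56 tz 0.272 F [-2.5 -3.9  5.2]
20.25 knob deg 73.07 tz 0.27 F [-1.4 -4.7  5.1]
knee 63.37 +- 1.63 best [6.35e+01 5.90e-02 1.95e-01] past 9.7 res 0.033
```

```bash
python3 -m crank '{"claw":[8],"xyz":[[0,0,0]],"roll":[0.5]}' >/dev/null; python3 r.py
python3 -m crank '{"claw":[8],"xyz":[[0,0,0]],"roll":[0.5]}' >/dev/null; python3 r.py
python3 -m crank '{"claw":[8],"xyz":[[0,0,0]],"roll":[0.5]}' >/dev/null; python3 r.py
python3 -m crank '{"claw":[8],"xyz":[[0,0,0]],"roll":[0.5]}' >/dev/null; python3 r.py
python3 -m crank '{"claw":[8],"xyz":[[0,0,0]],"roll":[0.5]}' >/dev/null; python3 r.py
python3 -m crank '{"claw":[8],"xyz":[[0,0,0]],"roll":[0.5]}' >/dev/null; python3 r.py
python3 knee.py
python3 -c "
from h import *
crop(manip.get_image('scene'),310,240,80,80,8,'pics/m.png')"
```

```text
20.35 knob deg 73.56 tz 0.267 F [-2.1 -4.7  5. ]
20.45 knob deg 74.06 tz 0.219 F [-3.  -3.5  5.6]
20.55 knob deg 74.57 tz 0.251 F [-2.4 -4.1  5.9]
20.65 knob deg 75.06 tz 0.303 F [-3.  -4.3  5.5]
20.75 knob deg 75.56 tz 0.238 F [-2.6 -4.5  5.7]
20.85 knob deg 76.06 tz 0.309 F [-1.8 -4.4  5. ]
knee 63.96 +- 1.36 best [6.45e+01 6.40e-02 1.96e-01] past 12.1 res 0.032
```

View pics/m.png

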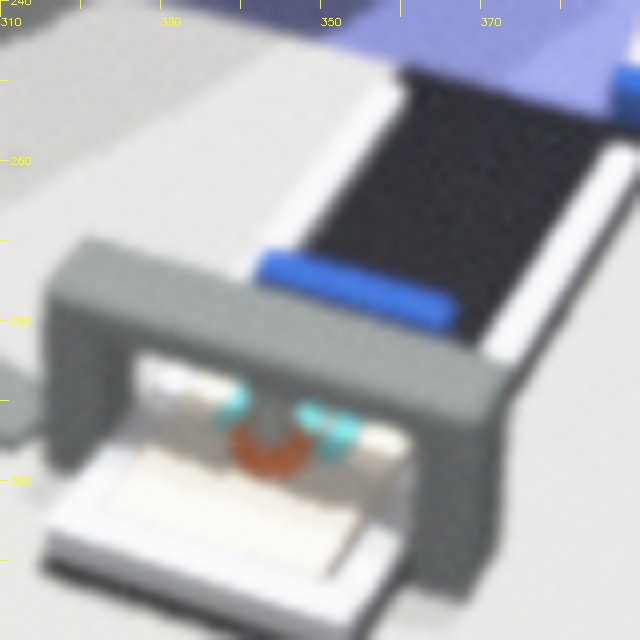

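```bash
python3 -m crank '{"claw":[8],"xyz":[[0,0,0]],"roll":[0.5]}' >/dev/null; python3 r.py
python3 -m crank '{"claw":[8],"xyz":[[0,0,0]],"roll":[0.5]}' >/dev/null; python3 r.py
python3 -m crank '{"claw":[8],"xyz":[[0,0,0]],"roll":[0.5]}' >/dev/null; python3 r.py
python3 knee.py
python3 - <<'E'
import numpy as np
from scipy.optimize import curve_fit
d=np.loadtxt("log.txt")
for lo in (0,35):
    e=d[d[:,0]>lo]; p,c=curve_fit(lambda x,k,b,s:b+s*np.clip(x-k,0,None),e[:,0],e[:,1],[64,.2,.007]); print(p,np.sqrt(np.diag(c)))
    f=e[e[:,0]<60][:,1].mean(); g=e[e[:,0]>73]; print("base",f,"end mean",g.mean(0))
E
```

```text
21.0 knob deg 76.56 tz 0.24 F [-3.  -4.7  5.1]
21.1 knob deg 77.06 tz 0.283 F [-2.6 -4.8  5.2]
21.2 knob deg 77.56 tz 0.308 F [-3.3 -4.2  5. ]
knee 64.2 +- 1.26 best [64.5    0.066  0.196] past 13.4 res 0.032
[6.3874391e+01 1.9524500e-01 6.6929883e-03] [2.41795585e+00 5.21644368e-03 1.77787624e-03]
base 0.19153055555555556 end mean [75.3129   0.26884]
[5.41000004e+01 1.80057870e-01 4.04757565e-03] [3.56530353e+00 7.45071670e-03 8.06149663e-04]
base 0.18322799999999997 end mean [75.3129   0.26884]
```

```bash
python3 -m crank '{"claw":[26,26,26,26,26,26],"xyz":[[0,0,0],[0,0,0],[0,0,0],[0,0,0],[0,0,0],[0,0,0]],"roll":[0,0,0,0,0,0]}' 
python3 -c "
from h import *
st()"
python3 -m crank '{"claw":[26,26,26,26,26,26,26,26,26],"xyz":[[0,0,-1],[0,0,-3],[0,0,-5],[0,0,-10],[0,0,-15],[0,0,-20],[0,0,-25],[0,0,-25],[0,0,-25]],"roll":[0,0,0,0,0,0,0,0,0]}'
```

```text
time_s: 21.8
ee_pos: [0.5868, -0.0462, 0.0322]
orientation: [-1.868, -2.525, -0.0]
ft_force: [0.2, -0.4, -0.4]
gripper_width: 0.305
t 21.8 pos [ 0.5868 -0.0462  0.0322] panel [ -0.2 -89.9] toolx yaw 107.0 tilt 0.02 q6 1.081 F [ 0.17 -0.35 -0.43] T [-0.026  0.053  0.032] g 0.305
time_s: 22.7
ee_pos: [0.5871, -0.0464, 0.1641]
orientation: [1.868, 2.524, 0.001]
ft_force: [0.7, -0.2, 1.0]
gripper_width: 0.306
```

```bash
python3 -m crank '{"claw":[26,26,26,26,26,26,26,26,26],"xyz":[[0,-25,-5],[0,-28,-5],[0,-28,-5],[0,-28,-5],[0,-28,0],[0,-28,0],[0,-28,0],[0,-15,0],[0,0,0]],"roll":[0,0,0,0,0,0,0,0,0]}'
python3 - <<'E'
from h import *
t=manip.get_image("top"); cv2.imwrite("pics/top9.png",t); crop(t,300,175,65,65,8,"pics/n.png")
s=manip.get_image('scene');cv2.imwrite("pics/scene9.png",s);crop(s,310,240,80,80,8,'pics/o.png'); st()
E
```

```text
time_s: 23.6
ee_pos: [0.3871, -0.1077, 0.1832]
orientation: [1.87, 2.521, 0.0]
ft_force: [-0.2, -0.7, 0.5]
gripper_width: 0.303
t 23.7 pos [ 0.3886 -0.1075  0.1827] panel [-202.6 -135.5] toolx yaw 106.96 tilt 0.17 q6 0.838 F [-0.71  0.22  0.16] T [ 0.002 -0.058  0.066] g 0.305
```

View pics/n.png

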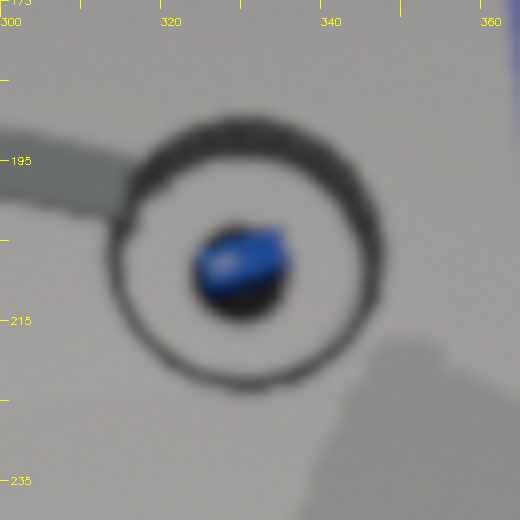

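View pics/top9.png

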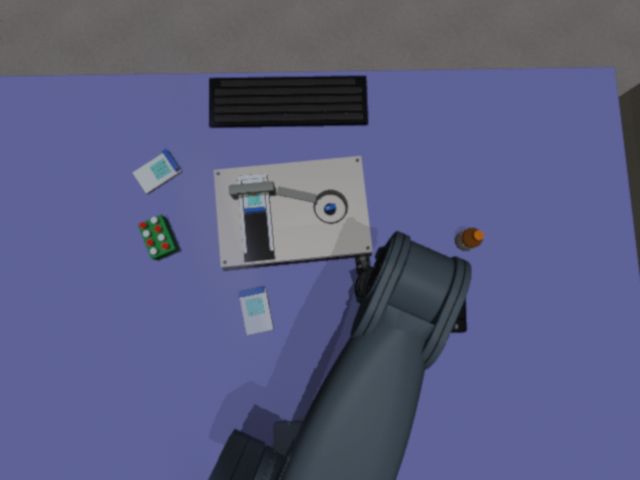

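View pics/o.png

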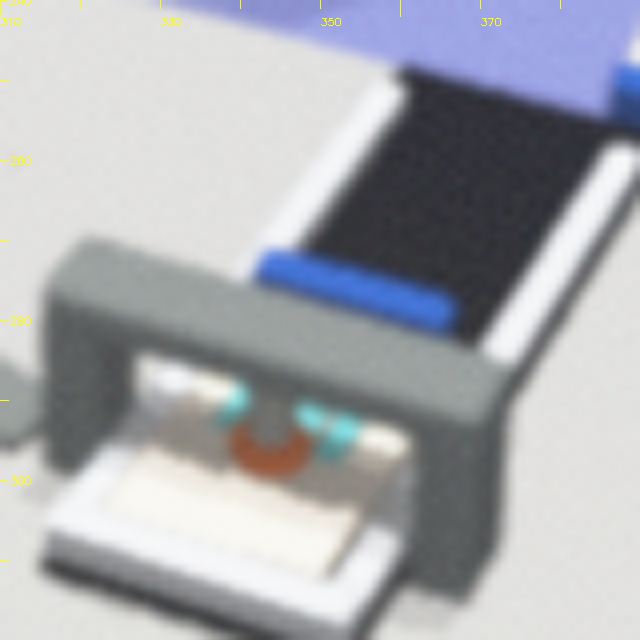

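```bash
sed 's/0\.png/9.png/; s/(-.2,.5)/(1.0,1.7)/; s/for cam in obs:/for cam in ["top"]:/' fit.py > fit9.py; python3 fit9.py; grep -c '9.png' fit9.py
```

```text
top [ 0.58873644 -0.04599418  1.35348426] 2.9910913915222044 [  1.7 -89.9]
1
```

```bash
python3 -c "
from h import *
st(); print(manip.job_done())"
```

```text
t 23.7 pos [ 0.3886 -0.1075  0.1827] panel [-202.6 -135.5] toolx yaw 106.96 tilt 0.17 q6 0.838 F [-0.71  0.22  0.16] T [ 0.002 -0.058  0.066] g 0.305
the job is handed in; nothing more can be done
None
```

I handed the job in at about 23.7 s, with the cartridge home and the clamp at an estimated 9–10 N. The hand-in reports no verdict.

- **Cartridge:** I pushed it with shut fingers from behind the rib. It stopped against the end stop at about 3 N horizontal push, and the last pictures still show it there, square in the channel.
- **Clamp:** I turned the knob clockwise about 67° to 77.5°. Torque began to rise about 13–14° before that, which gives the 9–10 N. That figure comes from noisy torque readings (about ±0.03 N m). A fit using only the later readings, with the slope left free, put the rise about 10° earlier. I took that as noise, because its slope was well below the stated spring rate.
- **Release:** After letting go, the knob measured 77.5° in the overhead picture, so it did not slip or spring back.
- **Last checks:** The arm was clear with wrist force near zero. The bottle and rack are where they were. The arm hid most of the mouse in the last overhead picture. What showed was in place, and the arm had stayed well above it.
- **Other check that failed:** The scene-camera fit of the knob's starting angle was poor because the well rim hid part of the knob, so I used the overhead view.

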